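# Check the angle gauge on its stud and hold it on the mark

## Robot

A 6-joint arm with a two-finger parallel gripper is mounted at the origin on a cart in front of the work surface, level with it; the furniture and walls round the work are solid. World frame = base frame: x ahead of the robot, y to its left, z up, the work surface at z = 0. Lengths are in m, angles in rad, forces in N, time in s.
With the tool pointing down it reaches from about 0.375 to 0.9 m from the base axis. Payload 3.1 kg.
Tool frame: the origin (TCP) lies at the very end of the fingers, on their centre line; the grasp point (between the pads) lies 19 mm behind it; z points along the fingers, y is the line along which they close (so a half turn about z gives the same grasp; the last joint's range is limited). The gripper opens to 87 mm and grips with 3 to 60 N. Pads are 19 mm wide; open, the fingers measure 117 mm over their backs; the gripper's body (75 mm by 190 mm) begins 51 mm behind the grasp point.
Start: joints at [1.099, 0.527, 1.433, -0, 1.181, -0.178], TCP at [0.18, 0.598, 0.223] pointing down, gripper open.
Joint ranges: [-3.08, 3.08], [-0.75, 2.2], [0.22, 2.44], [-1.43, 4.57], [0, 2.65], [-2.85, 2.85]. Speed limits (rad/s): [2.79, 2.79, 3.14, 3.14, 3.14, 3.14].

## Interface

Orientations are given as a unit quaternion [x, y, z, w].
In Python, from rig import robot gives the robot as it stands. The module is installed in compiled form; this text tells all that it offers.
- The arm moves only by the tool servo_tool, never from a script. Its argument "rows" is one flat list of numbers, 5 for each row, row after row: the closure, from -1 (fully open) to 1 (shut), so that 0 is half open, then the shift along the tool's x, y, z in m, then the turn about the tool's z in degrees. A call has 1 to 5 rows; each row shifts and turns the commanded pose from where the row before left it, along the tool's axes as they then stand; what a row does not reach is not made up. A row lasts 1/12 s, in which the tool goes at most 41.7 mm and 7.16 degrees, less where a joint would pass 70% of its speed; a pose out of reach is approached as far as the arm can. A call with a gripper value outside its range is refused whole. The fingers move at their own pace and stop on an object; "newtons" is the grip in N (left out, the last holds). Time passes only in rows, so rows that do not move let the fingers close. It gives the time, the measured TCP pose, the force, the opening and the grip force at its end, in the units of the state.
- robot.get_obs(): the state, without advancing time (a new reading comes with each control period).
- robot.camera(name): name is "scene" or "top" or "wrist"; returns a dict with "pixels" (480x640x3 uint8, red, green, blue), "intrinsics" (3x3 intrinsics, pixels), "rvec" (rotation vector, rad) and "tvec" (3), from world to camera coordinates, as OpenCV has them; the wrist camera has in their place "mount" (4x4, takes a point from camera to tool coordinates, whose origin is the TCP and whose axes are the flange's). Camera axes: x right, y down, z forward; pixel columns grow to the right and rows downward; lengths in m; the calibration is good to about 2 mm. A picture is of the moment at which its call begins: read the wrist's pose just before it. There is no depth.
- robot.hand_in(): hands the job in; it is judged then, once.
Trained networks look in a picture, given as the dict that the camera call returned (one of the last four; its "shot" number tells which), for a name from the list of things; names that differ only in an ending like _2 or _b are one class to them, and where a whole thing is asked for, a point or a joint stands for the part that bears it (a point fixed in the world has none). Each returns a list of dicts, best first, with "score" (0 to 1); they miss things now and then, are a little off and sometimes report something else, mostly with a low value. They report only what shows in the picture. A call takes as long as a camera call.
- robot.spot_in(picture, query): "at" ([x, y, z] in m, in world coordinates, good to about 4 mm: the middle of the surface that is visible of it).
- robot.outline_of(picture, query): "region" (480x640 bool, what is visible of it).
- robot.place_of(picture, query): "at" ([x, y, z] in m, in world coordinates, good to about 4 mm: a listed point, or the origin of a listed thing).
The state is a dict: "time": time; "q": joint angles; "joint_velocities": joint speeds; "joint_torque": joint torques, N m; "position": TCP position; "tool_rot": TCP orientation; "ft_force": force on the tool from outside, world axes, zero at the start; "moment": the same for the moment, N m; "grip_width": finger opening in m; "grip_force": force on a finger pad.
Only numpy, scipy, OpenCV 4.12 (cv2) and the standard library are available. Lean on these libraries where they do the work, as an engineer would, in place of code of your own. Each camera call takes 0.05 s, during which the arm holds its last target. There are 200 camera calls.

## Task

Take the angle gauge by its top handle and set it astride the stud block, so that the notch in its foot sits squarely on the steel rib. Then rock it on the rib until its swinging pointer settles on the red mark, and finish while still gripping the handle and holding it there, with the notch resting on the rib. Leave the other things on the desk alone.

Things in the scene. Friction and masses are not known exactly. Their poses are not given: they have to be found in the camera images.
- gauge: Loose angle gauge, 0.25 kg, on the mat, dial toward the robot. Origin: centre of underside; z up, x from the dial's viewer to the back, y to the viewer's left. Blue foot 36 (x) x 84 (y) x 22 mm; under its middle a 90 degree V notch along x, 28 mm wide, 14 deep. White dial plate 96 wide, up to 135 mm, face at x = +5 mm. On the rib it is top-heavy: it tends to tip over if let go.
- gauge_handle (a point): Middle of the gauge's black handle, a round bar 14 mm thick, 46 mm long along the gauge's x, 165 mm above the underside, on a neck 8 mm wide (y). Pinch it from above, fingers closing along the gauge's y; all else is below 135 mm. The gauge hangs plumb from it; the bar can turn between the fingers about its own axis when the gauge is swung.
- gauge_notch (a point): Point in the gauge's notch, 5.5 mm above the plane of the underside and midway along the foot: it coincides with the axis of the rib's round top when the gauge is seated, and the gauge rocks about it. The handle's middle lies 159.5 mm straight above it (gauge z).
- stud_block: Fixed block, a wooden offcut 90 (x) x 110 (y) mm with a steel rib along its x. Origin: centre of the underside, on the black mat (2.6 mm above the desk). Its stepped top is uneven: 30 mm high on the +y side, 42 mm on the -y side, where a gauge on the rib strikes after about 0.30 rad; over the low +y side it can lean about 0.65 rad.
- stud_axis (a point): Middle of the axis of the rib's round top, 60 mm above the underside of the block. The rib is 74 mm long (along the block's x), 12 mm thick, its top a half round of 6 mm radius, so the crest is 66 mm above it.
- pointer (a joint): Angle (rad) of the black pointer with brass bob, a free pendulum on a pivot 120 mm above the gauge's underside; 0 = toward the foot, positive = tip toward the gauge's +y side. Period about 0.5 s, lightly damped (settles in about 2 s). It hangs plumb: leaning the gauge's top toward its +y by an angle a makes it read +a.
- pointer_tip (a point): Tip of the pointer, 78 mm from its pivot.
- red_mark (a joint): Angle (rad) at which the red mark stands on the dial, same zero and sense as the pointer; 0.14 to 0.38, stiff enough to stay put. Differs each time. With the dial toward the robot, the gauge's top must lean to +y (left, over the block's low side) to bring the pointer there.
- red_mark_tab (a point): Centre of the red mark, a tab 9 mm wide and 12 mm long at the end of a thin red arm, at 78 mm from the pivot; coincides with the pointer tip when the pointer stands on its middle.
- watch: Bystander: black wristwatch, 62x54x54 mm; leave alone. Origin under its middle.
- charger_brick: Bystander: pale beige charger brick, 43x34x32 mm; leave alone. Origin under its centre.
- spare_plug: Bystander: black mains plug on its side, 56x48x36 mm; leave alone. Origin under its centre.
- eraser: Bystander: blue and white eraser, 34x44x12 mm; leave alone. Origin under its centre.
- flux_bottle: Bystander: small orange-brown bottle with white cap, 31x31x67 mm; leave alone. Origin under its centre.

How it is judged:
By the outcome, as a careful person would: the job done as asked, in the order asked, and still so for the second after the job is handed in, while the arm keeps its last pose, push and grip.
It also fails if it takes over 61 s, if anything falls off the work surface, if the arm or the gripper's body presses on something with over 40 N, if the wrist force passes 120 N, or if a joint passes its speed limit or range.

## Working session

There is one attempt and no reset: what is moved stays moved. The work goes in short steps, Python scripts to look and compute and a tool call to move; the robot and the scene stay as the last step left them, time stands still between calls to the robot, and variables do not carry over. Pictures are saved under pics/ and viewed, at most 10 in all, crops included, and the job is handed in when it is done.

Besides the shell and the picture viewer there is one more tool, called after "Request:" in YAML: its name, and indented under it one key for each argument. servo_tool: Moves the arm, as the interface text tells. Its arguments: {"type":"object","properties":{"rows":{"type":"array","items":{"type":"number"}},"newtons":{"type":"number"}},"required":["rows"]}

```bash
mkdir -p pics; cat > h.py <<'E'
from rig import robot
import numpy as np, cv2
from scipy.spatial.transform import Rotation as R
def save(p,n): cv2.imwrite('pics/'+n,p['pixels'][:,:,::-1])
def best(l): return [(round(d['score'],2),np.round(d['at'],4).tolist()) for d in l[:2]]
def totool(o,v): return R.from_quat(o['tool_rot']).inv().apply(v)
E
python3 - <<'E'
from h import *
o=robot.get_obs();print(o['time'],o['position'],R.from_quat(o['tool_rot']).as_matrix().round(3).tolist(),o['grip_width'])
for c in('scene','top'):
    p=robot.camera(c);save(p,c+'0.png')
    for q in('gauge','gauge_handle','gauge_notch','stud_block','stud_axis','red_mark_tab','pointer_tip'):print(c,q,best(robot.place_of(p,q)))
print(robot.get_obs()['time'])
E
```

```text
0.0 [0.18001633 0.59775517 0.22159306] [[-0.957, 0.289, -0.001], [0.289, 0.957, -0.002], [0.0, -0.002, -1.0]] 0.08659357975277973
scene gauge [(0.71, [0.4833, 0.1702, -0.0027])]
scene gauge_handle [(0.73, [0.484, 0.1732, 0.1711])]
scene gauge_notch [(0.7, [0.4814, 0.1755, 0.0086]), (0.57, [0.3859, 0.3855, -0.0028])]
scene stud_block [(0.43, [0.4821, 0.1723, -0.0003])]
scene stud_axis [(0.62, [0.4849, 0.1715, 0.0465]), (0.48, [0.4852, 0.1731, 0.0008])]
scene red_mark_tab [(0.38, [0.4917, 0.1981, 0.0493])]
scene pointer_tip [(0.39, [0.4845, 0.1729, 0.0469])]
top gauge [(0.9, [0.4848, 0.1734, 0.0034])]
top gauge_handle [(0.97, [0.4835, 0.1731, 0.167]), (0.6, [0.468, -0.0926, 0.0025])]
top gauge_notch [(0.71, [0.4854, 0.1732, 0.0074])]
top stud_block [(0.59, [0.4688, -0.0929, 0.0007])]
top stud_axis [(0.84, [0.4677, -0.0898, 0.0687])]
top red_mark_tab []
top pointer_tip []
0.8
```

View pics/scene0.png

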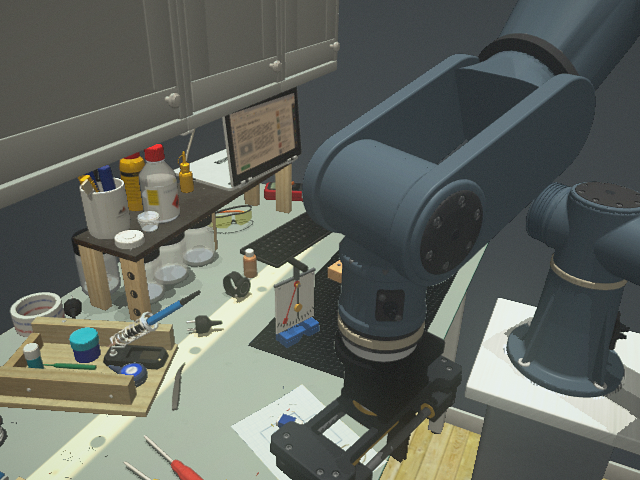

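View pics/top0.png

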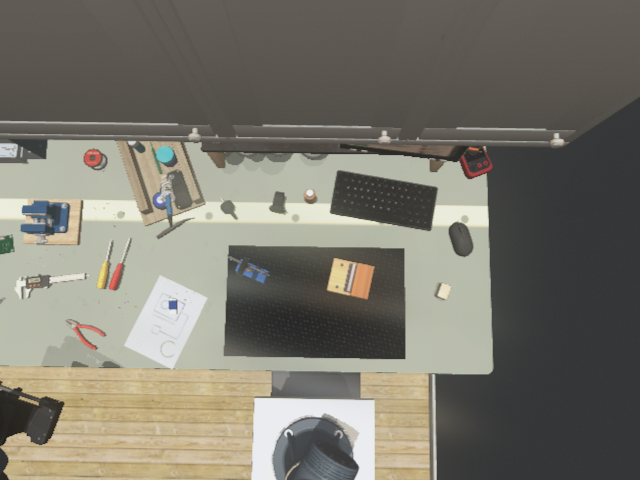

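The scene shows the gauge at about (297,300), dial to the robot, with the pointer left and the red arm beside it. The top view shows the gauge at (250,270) and the block at (351,279), with its rib slightly turned. I'll move above the gauge and look with the wrist camera.

```bash
python3 - <<'E'
from h import *
o=robot.get_obs();p=robot.camera('wrist');print(np.round(p['mount'],3).tolist(),p['intrinsics'].tolist() if hasattr(p['intrinsics'],'tolist') else p['intrinsics'])
print(totool(o,np.array([.45,.173,.32])-o['position']))
E
```

```text
[[0.0, -0.965, -0.261, 0.073], [1.0, 0.0, -0.001, -0.001], [0.001, -0.261, 0.965, -0.162], [0.0, 0.0, 0.0, 1.0]] [[414.3474656329844, 0.0, 317.84563408926766], [0.0, 414.3474656329844, 235.1594158088273], [0.0, 0.0, 1.0]]
[-0.38094153 -0.32943711 -0.09742206]
```

Request:
servo_tool:
  rows: [-1,-0.015,-0.013,-0.033,0,-1,-0.015,-0.013,-0.033,0,-1,-0.015,-0.013,-0.031,0,-1,-0.03,-0.026,0,0,-1,-0.03,-0.026,0,0]

```text
time: 1.27
position: [0.2557, 0.4816, 0.3223]
tool_rot: [0.145, 0.989, 0.003, 0.002]
ft_force: [0.3, -0.1, -0.5]
grip_width: 0.0868
grip_force: 0.0
```

Request:
servo_tool:
  rows: [-1,-0.03,-0.026,0,0,-1,-0.03,-0.026,0,0,-1,-0.03,-0.026,0,0,-1,-0.03,-0.026,0,0,-1,-0.03,-0.026,0,0]

```text
time: 1.68
position: [0.3613, 0.3115, 0.3199]
tool_rot: [0.146, 0.989, 0.0, 0.0]
ft_force: [0.1, 0.5, 0.6]
grip_width: 0.087
grip_force: 0.0
```

Request:
servo_tool:
  rows: [-1,-0.03,-0.026,0,0,-1,-0.03,-0.026,0,0,-1,-0.03,-0.026,0,0,-1,-0.025,-0.022,0,0,-1,0,0,0,0]

```text
time: 2.1
position: [0.4458, 0.1796, 0.3199]
tool_rot: [0.149, 0.989, -0.001, 0.002]
ft_force: [0.5, 0.1, 0.8]
grip_width: 0.0869
grip_force: 0.0
```

```bash
cat >> h.py <<'E'
def wcam():
    o=robot.get_obs();p=robot.camera('wrist')
    T=np.eye(4);T[:3,:3]=R.from_quat(o['tool_rot']).as_matrix();T[:3,3]=o['position']
    return o,p,T@p['mount']
E
python3 - <<'E'
from h import *
o,p,C=wcam();save(p,'w1.png');print(o['time'],o['position'],R.from_quat(o['tool_rot']).as_matrix().round(3).tolist(),o['ft_force'])
for q in('gauge','gauge_handle','gauge_notch','stud_block','stud_axis','red_mark_tab','pointer_tip'):print(q,best(robot.place_of(p,q)))
E
```

```text
2.1 [0.44575979 0.17961971 0.31985694] [[-0.956, 0.295, 0.003], [0.295, 0.956, -0.002], [-0.004, -0.001, -1.0]] [0.51925143 0.08325511 0.80717133]
gauge [(0.56, [0.4867, 0.1764, 0.0008])]
gauge_handle [(0.91, [0.4849, 0.1736, 0.1685]), (0.45, [0.6712, 0.1106, -0.0034])]
gauge_notch [(0.9, [0.4852, 0.173, 0.0109])]
stud_block [(0.73, [0.4844, 0.1751, -0.0001]), (0.69, [0.4673, -0.0905, 0.003])]
stud_axis [(0.15, [0.4857, 0.1727, 0.169])]
red_mark_tab [(0.52, [0.4929, 0.1975, 0.0475])]
pointer_tip [(0.61, [0.4782, 0.1721, 0.0439]), (0.21, [0.4876, 0.1748, 0.1681])]
```

View pics/w1.png

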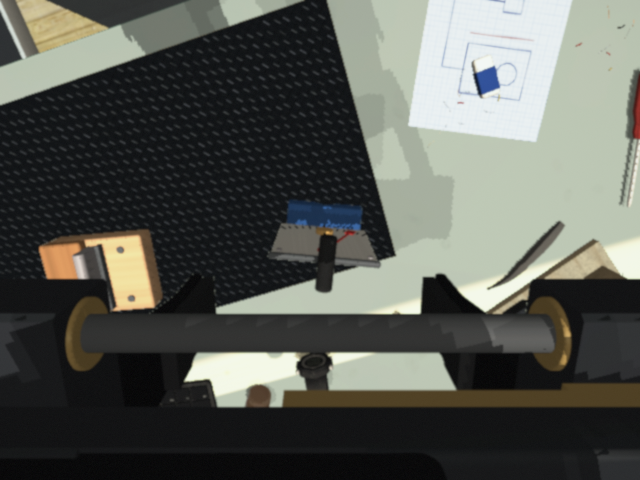

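Wrist view: the handle bar runs from (327,238) to (323,290), the foot is around (325,215), and the block is at lower left, around (100,270). I'll zoom in for the yaws.

```bash
python3 - <<'E'
import cv2
i=cv2.imread('pics/w1.png')[190:320,30:400];cv2.imwrite('pics/w1c.png',cv2.resize(i,(740,260),interpolation=cv2.INTER_CUBIC))
t=cv2.imread('pics/top0.png')[250:310,320:385];cv2.imwrite('pics/t0c.png',cv2.resize(t,None,fx=8,fy=8,interpolation=cv2.INTER_CUBIC))
E
```

```text
(no output)
```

View pics/w1c.png

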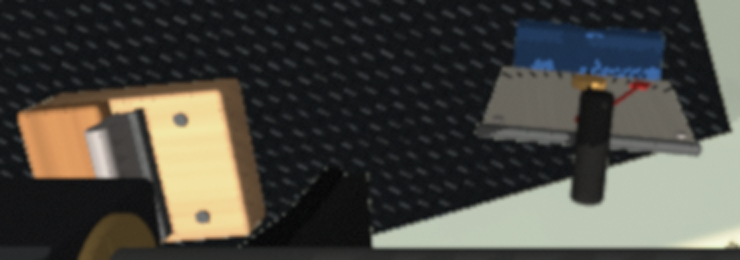

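View pics/t0c.png

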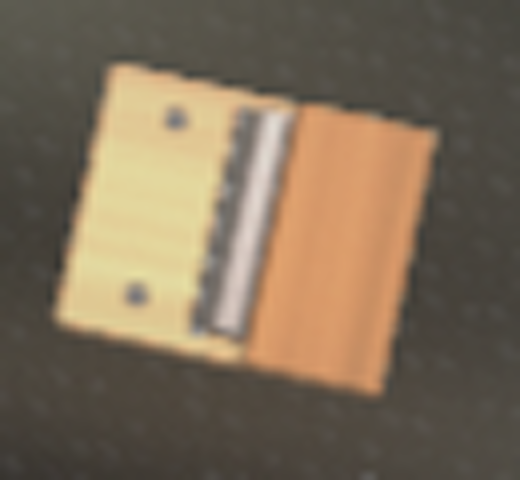

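```bash
cat >> h.py <<'E'
def ray(K,Rw,c,uv,z):
    d=Rw@np.linalg.inv(K)@np.array([*uv,1.]);return c+d*(z-c[2])/d[2]
E
cat >w.py <<'E'
from h import *
def yaw(a,b): d=b-a; return round(float(np.degrees(np.arctan2(d[1],d[0]))),1)
p=robot.camera('top');K=np.array(p['intrinsics']);Rw=R.from_rotvec(np.ravel(p['rvec'])).as_matrix().T;c=-Rw@np.ravel(p['tvec'])
f=lambda x,y,z:ray(K,Rw,c,(320+x/8-.44,250+y/8-.44),z)
for a,b,z in(((228,330),(275,115),.0686),((57,322),(110,65),.0326),((382,392),(438,130),.0446),((57,322),(110,65),.0326)):
    A,B=f(*a,z),f(*b,z);print('block',yaw(A,B),A.round(4),B.round(4),((A+B)/2).round(4))
print('blk',best(robot.place_of(p,'stud_axis')),best(robot.place_of(p,'stud_block')))
o,p,C=wcam();K=np.array(p['intrinsics'])
g=lambda x,y,z:ray(K,C[:3,:3],C[:3,3],(30+x/2-.25,190+y/2-.25),z)
for n,a,b,z in(('handle',(597,90),(588,200),.1706),('plate',(700,150),(478,130),.1376),('foot',(664,36),(517,22),.0026)):
    A,B=g(*a,z),g(*b,z);print(n,yaw(A,B),A.round(4),B.round(4),((A+B)/2).round(4))
print('tool y yaw',np.degrees(np.arctan2(*R.from_quat(o['tool_rot']).as_matrix()[[1,0],1])))
print(o['position'],best(robot.place_of(p,'gauge_handle')))
E
python3 w.py
```

```text
block -11.9 [ 0.4322 -0.0855  0.0686] [ 0.502  -0.1002  0.0686] [ 0.4671 -0.0928  0.0686]
block -10.9 [ 0.4351 -0.0309  0.0326] [ 0.5212 -0.0475  0.0326] [ 0.4782 -0.0392  0.0326]
block -12.0 [ 0.4136 -0.1376  0.0446] [ 0.5001 -0.156   0.0446] [ 0.4568 -0.1468  0.0446]
block -10.9 [ 0.4351 -0.0309  0.0326] [ 0.5212 -0.0475  0.0326] [ 0.4782 -0.0392  0.0326]
blk [(0.66, [0.4689, -0.0944, 0.0668])] [(0.71, [0.6951, 0.026, 0.0021]), (0.56, [0.4694, -0.0915, 0.0001])]
handle -20.8 [0.4544 0.1886 0.1706] [0.4975 0.1722 0.1706] [0.476  0.1804 0.1706]
plate -112.1 [0.5023 0.2224 0.1376] [0.4657 0.1321 0.1376] [0.484  0.1773 0.1376]
foot -112.2 [0.4788 0.2266 0.0026] [0.446  0.1463 0.0026] [0.4624 0.1865 0.0026]
tool y yaw 73.31289483745306
[0.44153407 0.18498187 0.31961225] [(0.62, [0.4907, 0.1751, 0.1692])]
```

Request:
servo_tool:
  rows: [-1,-0.022,0.0005,0.02,0,-1,-0.022,0.0005,0.025,0,-1,0,0,0.03,5.5,-1,0,0,0.02,0,-1,0,0,0.01,0]

```text
time: 3.17
position: [0.4829, 0.1722, 0.2117]
tool_rot: [0.193, 0.981, -0.001, -0.003]
ft_force: [-0.6, -0.0, 0.8]
grip_width: 0.0869
grip_force: 0.0
```

Request:
servo_tool:
  rows: [-1,0,0,0,0,-1,0,0,0,0]

```text
time: 3.33
position: [0.4845, 0.1727, 0.2148]
tool_rot: [0.193, 0.981, -0.0, -0.0]
ft_force: [0.3, 0.0, -0.9]
grip_width: 0.0872
grip_force: 0.0
```

```bash
python3 - <<'E'
from h import *
o,p,C=wcam();save(p,'w2.png');M=R.from_quat(o['tool_rot']).as_matrix()
print(o['time'],o['position'],'yyaw',np.degrees(np.arctan2(M[1,1],M[0,1])),np.round(M[:,2],4))
for c,q in((p,'gauge_handle'),(p,'gauge_notch')):
    for d in robot.place_of(c,q)[:1]:print(q,d['score'],np.round(d['at'],4),'tool:',totool(o,d['at']-o['position']).round(4))
i=p['pixels'][150:480,170:490,::-1];cv2.imwrite('pics/w2c.png',cv2.resize(i,None,fx=1.8,fy=1.8))
E
```

```text
3.3333 [0.48454442 0.17266372 0.21476764] yyaw 67.75092057180896 [-1.e-04 -0.e+00 -1.e+00]
gauge_handle 0.81 [0.4877 0.1722 0.1698] tool: [-0.0031  0.0008  0.045 ]
gauge_notch 0.83 [0.4844 0.1739 0.0094] tool: [0.0006 0.0011 0.2054]
```

View pics/w2c.png

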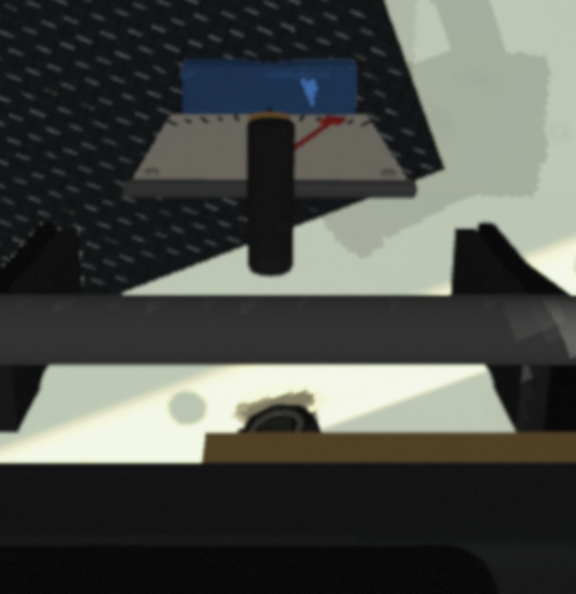

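The view shows the bar squared with the tool and centred between the fingers. I'll descend and grip shallowly, so the neck stays clear of the fingers when the gauge leans.

Request:
servo_tool:
  rows: [-1,-0.001,0.0005,0.03,0,-1,0,0,0.015,0,-1,0,0,0.011,0,0.3,0,0,0,0,1,0,0,0,0]
  newtons: 20

```text
time: 3.9
position: [0.4859, 0.1727, 0.1593]
tool_rot: [0.193, 0.981, 0.0, 0.001]
ft_force: [1.4, -0.1, 0.3]
grip_width: 0.0801
grip_force: 0.0
```

Request:
servo_tool:
  rows: [1,0,0,0,0,1,0,0,0,0,1,0,0,0,0,1,0,0,0,0,1,0,0,0,0]

```text
time: 4.32
position: [0.4858, 0.1727, 0.1591]
tool_rot: [0.193, 0.981, 0.0, 0.0]
ft_force: [0.3, -0.4, -0.8]
grip_width: 0.048
grip_force: 0.0
```

Request:
servo_tool:
  rows: [1,0,0,0,0,1,0,0,0,0,1,0,0,0,0,1,0,0,0,0,1,0,0,0,0]

```text
time: 4.73
position: [0.4855, 0.1726, 0.1585]
tool_rot: [0.193, 0.981, -0.0, -0.0]
ft_force: [0.8, 0.8, 0.6]
grip_width: 0.015
grip_force: 0.3
```

Request:
servo_tool:
  rows: [1,0,0,0,0,1,0,0,0,0,1,0,0,0,0]

```text
time: 4.98
position: [0.4855, 0.1727, 0.1585]
tool_rot: [0.193, 0.981, 0.0, 0.0]
ft_force: [1.1, -0.1, 0.2]
grip_width: 0.0131
grip_force: 20.0
```

Request:
servo_tool:
  rows: [1,0,0,-0.015,0,1,0,0,-0.03,0,1,0,0,-0.03,-4,1,0,0,-0.021,-4,1,0,0,0,-2.5]
  newtons: 20

```text
time: 5.4
position: [0.488, 0.173, 0.2588]
tool_rot: [0.101, 0.995, 0.001, 0.004]
ft_force: [0.8, 1.2, -2.1]
grip_width: 0.0131
grip_force: 20.0
```

Request:
servo_tool:
  rows: [1,-0.0015,-0.01,0,0,1,-0.003,-0.02,0,0,1,-0.004,-0.03,0,0,1,-0.004,-0.03,0,0,1,-0.004,-0.03,0,0]

```text
time: 5.82
position: [0.4753, 0.0503, 0.2532]
tool_rot: [0.103, 0.995, -0.0, -0.002]
ft_force: [0.2, 0.2, -1.7]
grip_width: 0.0136
grip_force: 20.0
```

Request:
servo_tool:
  rows: [1,-0.004,-0.03,0,0,1,-0.004,-0.03,0,0,1,-0.004,-0.03,0,0,1,-0.004,-0.025,0,0,1,-0.0025,-0.015,0,0]

```text
time: 6.23
position: [0.4671, -0.0822, 0.2533]
tool_rot: [0.104, 0.995, -0.0, -0.002]
ft_force: [-0.3, -0.3, -2.8]
grip_width: 0.0134
grip_force: 20.0
```

Request:
servo_tool:
  rows: [1,-0.001,-0.009,0,0,1,0,-0.004,0,0,1,0,0,0,0,1,0,0,0,0,1,0,0,0,0]

```text
time: 6.65
position: [0.4667, -0.0911, 0.2543]
tool_rot: [0.102, 0.995, 0.0, -0.0]
ft_force: [0.6, -0.1, -2.7]
grip_width: 0.013
grip_force: 20.0
```

```bash
python3 - <<'E'
from h import *
o,p,C=wcam();save(p,'w3.png');M=R.from_quat(o['tool_rot']).as_matrix()
print(o['time'],o['position'],'yyaw',np.degrees(np.arctan2(M[1,1],M[0,1])),o['grip_width'],o['ft_force'])
s=robot.camera('scene');t=robot.camera('top')
for n,c in(('w',p),('s',s),('t',t)):
  for q in('gauge_handle','gauge_notch','stud_axis','red_mark_tab','pointer_tip'):
    for d in robot.place_of(c,q)[:1]:print(n,q,round(d['score'],2),np.round(d['at'],4),'tool:',totool(o,d['at']-o['position']).round(4))
save(s,'s3.png')
c=np.hstack([cv2.resize(p['pixels'][120:360,160:480],(400,300)),cv2.resize(s['pixels'][200:380,230:470],(400,300))])
cv2.imwrite('pics/c3.png',c[:,:,::-1])
E
```

```text
6.65 [ 0.46667874 -0.09112356  0.25430907] yyaw 78.28054685123901 0.013042736761640658 [ 0.57474615 -0.08086555 -2.6880494 ]
w gauge_handle 0.76 [ 0.4675 -0.0882  0.2632] tool: [-0.0002  0.003  -0.0089]
w gauge_notch 0.79 [ 0.465  -0.0914  0.1061] tool: [ 0.0014 -0.0007  0.1482]
w red_mark_tab 0.76 [ 0.4697 -0.063   0.1466] tool: [0.0027 0.0281 0.1077]
w pointer_tip 0.76 [ 0.4613 -0.0874  0.1393] tool: [0.0059 0.0025 0.115 ]
s gauge_handle 0.61 [ 0.4638 -0.0897  0.2667] tool: [ 0.0031  0.0008 -0.0124]
s gauge_notch 0.89 [ 0.4621 -0.0888  0.103 ] tool: [0.0048 0.0013 0.1513]
s stud_axis 0.62 [ 0.4692 -0.0881  0.0597] tool: [-0.002   0.0034  0.1946]
s red_mark_tab 0.7 [ 0.3816  0.3827 -0.0013] tool: [0.1793 0.4465 0.256 ]
s pointer_tip 0.38 [ 0.464  -0.0907  0.1418] tool: [ 0.0026 -0.0002  0.1125]
t gauge_handle 0.21 [ 0.4426 -0.3458 -0.0011] tool: [-0.0284 -0.2544  0.2552]
t gauge_notch 0.61 [ 0.4672 -0.09    0.1028] tool: [-0.0004  0.0011  0.1515]
t stud_axis 0.87 [ 0.4682 -0.0931  0.067 ] tool: [-0.0021 -0.0017  0.1873]
t red_mark_tab 0.33 [ 6.518e-01  2.481e-01 -3.000e-04] tool: [-0.1126  0.3696  0.2547]
```

View pics/c3.png

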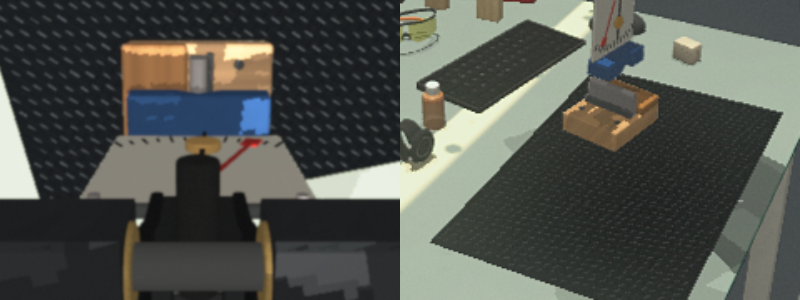

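The views show the foot above the rib: rib at crop (201,73), foot centred at (199,113), squared and within about 1 mm. Next I'll lower it and watch the force.

Request:
servo_tool:
  rows: [1,0,0.001,0.015,0,1,0,0,0.015,0,1,0,0,0.005,0,1,0,0,0,0,1,0,0,0,0]

```text
time: 7.97
position: [0.4674, -0.0913, 0.2196]
tool_rot: [0.103, 0.995, 0.0, -0.0]
ft_force: [0.2, -0.2, -2.2]
grip_width: 0.0132
grip_force: 20.0
```

Request:
servo_tool:
  rows: [1,0,0,0.002,0,1,0,0,0.002,0,1,0,0,0,0,1,0,0,0,0]

```text
time: 8.3
position: [0.4674, -0.0913, 0.2158]
tool_rot: [0.103, 0.995, -0.0, 0.0]
ft_force: [0.7, 0.1, -2.4]
grip_width: 0.0133
grip_force: 20.0
```

Request:
servo_tool:
  rows: [1,0,0,0.001,0,1,0,0,0.001,0,1,0,0,0,0,1,0,0,0,0]

```text
time: 8.63
position: [0.4672, -0.0912, 0.2135]
tool_rot: [0.103, 0.995, 0.0, -0.0]
ft_force: [-0.0, 0.2, -2.8]
grip_width: 0.0131
grip_force: 20.0
```

Request:
servo_tool:
  rows: [1,0,0,0.001,0,1,0,0,0,0,1,0,0,0,0]

```text
time: 8.88
position: [0.4675, -0.0914, 0.2128]
tool_rot: [0.103, 0.995, -0.0, 0.0]
ft_force: [-0.4, 0.2, -0.3]
grip_width: 0.0132
grip_force: 20.0
```

Request:
servo_tool:
  rows: [1,0,0,0.001,0,1,0,0,0,0,1,0,0,0,0]

```text
time: 9.13
position: [0.4682, -0.0917, 0.2127]
tool_rot: [0.103, 0.995, -0.0, 0.001]
ft_force: [-1.3, 0.5, 5.4]
grip_width: 0.0131
grip_force: 20.0
```

Contact came at the predicted height, so the gauge is seated with a light push. Now I'll rock it along the arc to about 0.25 rad.

Request:
servo_tool:
  rows: [1,0,0.008,0.0002,0,1,0,0.008,0.0006,0,1,0,0.0079,0.001,0,1,0,0.0078,0.0014,0,1,0,0.0078,0.0018,0]
  newtons: 15

```text
time: 9.55
position: [0.4755, -0.0518, 0.2064]
tool_rot: [0.102, 0.995, -0.0, 0.0]
ft_force: [0.2, -0.6, 0.8]
grip_width: 0.0136
grip_force: 15.1
```

Request:
servo_tool:
  rows: [1,0,0,0,0,1,0,0,0,0,1,0,0,0,0,1,0,0,0,0,1,0,0,0,0]

```text
time: 9.97
position: [0.4753, -0.0526, 0.2066]
tool_rot: [0.103, 0.995, 0.0, 0.0]
ft_force: [0.0, 0.9, 2.0]
grip_width: 0.0129
grip_force: 15.1
```

Request:
servo_tool:
  rows: [1,0,0,0,0,1,0,0,0,0,1,0,0,0,0,1,0,0,0,0,1,0,0,0,0]

```text
time: 10.38
position: [0.4753, -0.0526, 0.2066]
tool_rot: [0.103, 0.995, -0.0, 0.0]
ft_force: [1.3, -0.2, 2.1]
grip_width: 0.0137
grip_force: 15.1
```

Request:
servo_tool:
  rows: [1,0,0,0,0,1,0,0,0,0,1,0,0,0,0,1,0,0,0,0,1,0,0,0,0]

```text
time: 10.8
position: [0.4754, -0.0525, 0.2066]
tool_rot: [0.103, 0.995, 0.0, 0.0]
ft_force: [-0.1, -0.7, 1.5]
grip_width: 0.0131
grip_force: 15.1
```

Request:
servo_tool:
  rows: [1,0,0,0,0,1,0,0,0,0,1,0,0,0,0,1,0,0,0,0,1,0,0,0,0]

```text
time: 11.22
position: [0.4754, -0.0526, 0.2066]
tool_rot: [0.103, 0.995, 0.0, 0.0]
ft_force: [0.2, 0.2, 2.2]
grip_width: 0.0133
grip_force: 15.1
```

```bash
cat >look.py <<'E'
from h import *
import sys
n=sys.argv[1]
o,p,C=wcam();save(p,'w%s.png'%n);M=R.from_quat(o['tool_rot']).as_matrix()
print(o['time'],o['position'],o['grip_width'],o['ft_force'])
K=np.array(p['intrinsics'])
for q in('gauge_handle','gauge_notch','red_mark_tab','pointer_tip'):
    for d in robot.place_of(p,q)[:1]:
        X=C[:3,:3].T@(np.array(d['at'])-C[:3,3]);u=K@X/X[2]
        print(q,round(d['score'],2),np.round(d['at'],4),'tool:',totool(o,d['at']-o['position']).round(4),'px',u[:2].round(1))
s=robot.camera('scene')
c=np.hstack([cv2.resize(p['pixels'][120:340,180:400],(500,500),interpolation=cv2.INTER_CUBIC),cv2.resize(s['pixels'][180:300,310:370],(250,500))])
cv2.imwrite('pics/c%s.png'%n,c[:,:,::-1])
E
python3 look.py 4
```

```text
11.2167 [ 0.47535615 -0.05255979  0.20658973] 0.013339319341239 [0.21854376 0.21787658 2.17604132]
gauge_handle 0.62 [ 0.4752 -0.0484  0.2152] tool: [ 0.001   0.004  -0.0086] px [329.7 307.2]
gauge_notch 0.65 [ 0.4655 -0.0904  0.0635] tool: [ 0.0019 -0.0391  0.1431] px [267.3 219.9]
red_mark_tab 0.4 [ 0.4699 -0.0513  0.0948] tool: [5.600e-03 1.000e-04 1.118e-01] px [319.2 225.1]
```

View pics/c4.png

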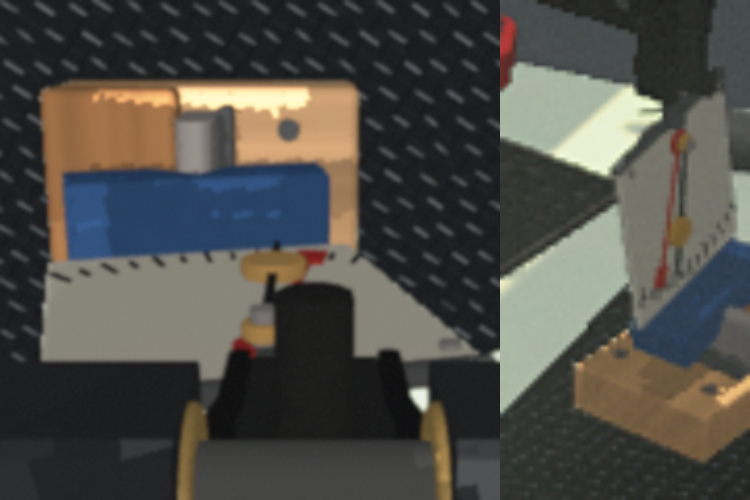

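The wrist view shows the notch on the rib, the pointer tip at crop (276,245) and the red tab at (312,258). It needs about 0.1 rad more lean, so I'll add 0.085 and look again.

Request:
servo_tool:
  rows: [1,0,0.0045,0.0012,0,1,0,0.0045,0.0014,0,1,0,0.004,0.0014,0,1,0,0,0,0,1,0,0,0,0]

```text
time: 11.93
position: [0.4783, -0.0396, 0.2027]
tool_rot: [0.102, 0.995, -0.0, 0.0]
ft_force: [0.2, -0.3, 4.2]
grip_width: 0.0137
grip_force: 16.8
```

Request:
servo_tool:
  rows: [1,0,0,0,0,1,0,0,0,0,1,0,0,0,0,1,0,0,0,0,1,0,0,0,0]

```text
time: 12.35
position: [0.4781, -0.0399, 0.2027]
tool_rot: [0.103, 0.995, 0.0, 0.0]
ft_force: [0.5, -0.1, 4.2]
grip_width: 0.0133
grip_force: 16.8
```

Request:
servo_tool:
  rows: [1,0,0,0,0,1,0,0,0,0,1,0,0,0,0,1,0,0,0,0,1,0,0,0,0]

```text
time: 12.77
position: [0.4782, -0.0399, 0.2028]
tool_rot: [0.103, 0.995, 0.0, 0.0]
ft_force: [0.2, 0.9, 4.7]
grip_width: 0.0136
grip_force: 16.8
```

Request:
servo_tool:
  rows: [1,0,0,0,0,1,0,0,0,0,1,0,0,0,0,1,0,0,0,0,1,0,0,0,0]

```text
time: 13.18
position: [0.4781, -0.0399, 0.2027]
tool_rot: [0.103, 0.995, 0.0, 0.0]
ft_force: [0.5, -0.1, 5.6]
grip_width: 0.0134
grip_force: 16.8
```

Request:
servo_tool:
  rows: [1,0,0,0,0,1,0,0,0,0,1,0,0,0,0,1,0,0,0,0,1,0,0,0,0]

```text
time: 13.6
position: [0.4781, -0.0399, 0.2027]
tool_rot: [0.103, 0.995, 0.0, 0.0]
ft_force: [0.8, 0.4, 4.5]
grip_width: 0.0137
grip_force: 16.8
```

```bash
sed -i 's/120:340,180:400\],(500,500)/200:280,260:360],(550,440)/; s/180:300,310:370\],(250,500)/190:270,330:375],(248,440)/' look.py; python3 look.py 5
```

```text
13.6 [ 0.47812701 -0.03990734  0.20270444] 0.013720935819103304 [0.80233243 0.38104152 4.54653822]
gauge_handle 0.19 [ 0.4666 -0.0914  0.0645] tool: [ 0.0008 -0.0528  0.1382] px [248.1 222.9]
gauge_notch 0.88 [ 0.4656 -0.0905  0.0639] tool: [ 0.002  -0.0521  0.1388] px [249.1 221.1]
pointer_tip 0.75 [ 0.4665 -0.0556  0.092 ] tool: [ 0.0082 -0.0178  0.1107] px [292.8 221.7]
```

View pics/c5.png

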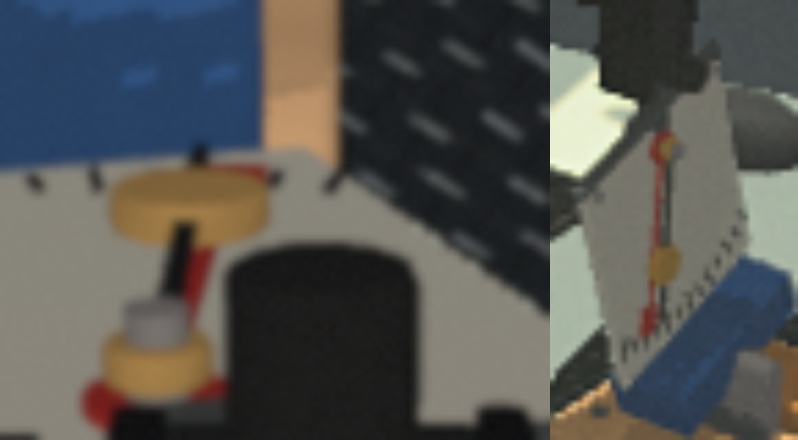

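The pointer tip is at crop (199,150) and the red tab spans about 196–268 with its left part behind the bob. That leaves about 0.045 rad, so I'll add 0.04 and check from pixels.

Request:
servo_tool:
  rows: [1,0,0.003,0.001,0,1,0,0.003,0.0011,0,1,0,0,0,0,1,0,0,0,0,1,0,0,0,0]

```text
time: 14.32
position: [0.4795, -0.034, 0.2007]
tool_rot: [0.103, 0.995, -0.0, 0.0]
ft_force: [0.4, -0.7, 5.5]
grip_width: 0.0139
grip_force: 17.4
```

Request:
servo_tool:
  rows: [1,0,0,0,0,1,0,0,0,0,1,0,0,0,0,1,0,0,0,0,1,0,0,0,0]

```text
time: 14.73
position: [0.4795, -0.034, 0.2007]
tool_rot: [0.103, 0.995, -0.0, 0.0]
ft_force: [0.5, -0.5, 5.4]
grip_width: 0.0138
grip_force: 17.4
```

Request:
servo_tool:
  rows: [1,0,0,0,0,1,0,0,0,0,1,0,0,0,0,1,0,0,0,0,1,0,0,0,0]

```text
time: 15.15
position: [0.4794, -0.034, 0.2007]
tool_rot: [0.103, 0.995, -0.0, 0.0]
ft_force: [0.1, -0.4, 5.0]
grip_width: 0.014
grip_force: 17.4
```

Request:
servo_tool:
  rows: [1,0,0,0,0,1,0,0,0,0,1,0,0,0,0,1,0,0,0,0,1,0,0,0,0]

```text
time: 15.57
position: [0.4795, -0.034, 0.2007]
tool_rot: [0.103, 0.995, -0.0, 0.0]
ft_force: [0.5, -0.4, 5.5]
grip_width: 0.0136
grip_force: 17.4
```

Request:
servo_tool:
  rows: [1,0,0,0,0,1,0,0,0,0,1,0,0,0,0,1,0,0,0,0,1,0,0,0,0]

```text
time: 15.98
position: [0.4795, -0.034, 0.2007]
tool_rot: [0.103, 0.995, -0.0, 0.0]
ft_force: [0.2, 0.1, 6.4]
grip_width: 0.0142
grip_force: 17.4
```

```bash
python3 look.py 6; python3 - <<'E'
import cv2,numpy as np
for n in '56':
    i=cv2.imread(f'pics/w{n}.png').astype(int)[222:240,276:316];b,g,r=i[...,0],i[...,1],i[...,2]
    s=np.full(r.shape,'.');s[(r>g*1.6)&(r>60)&(g<70)]='R';s[(r>1.5*b)&(g>.6*r)]='y';s[(r<60)&(g<60)&(b<60)]='k';s[b>1.4*r]='b'
    print(n);print('\n'.join(''.join(x) for x in s))
E
```

```text
15.9833 [ 0.47946495 -0.03403009  0.20068847] 0.01418995653074944 [0.24098005 0.05841827 6.40828702]
gauge_handle 0.93 [ 0.4801 -0.033   0.2096] tool: [-0.0004  0.0011 -0.0089] px [322.4 310.8]
gauge_notch 0.66 [ 0.4669 -0.0909  0.0653] tool: [ 0.0008 -0.0582  0.1354] px [240.1 223.8]
pointer_tip 0.59 [ 0.4667 -0.0902  0.0019] tool: [ 0.0012 -0.0576  0.1988] px [253.8 206.6]
5
bbbbbbbbbbbbbbbbbbbbbbbbbbbbbbb.yyyyyyyy
bbbbbbbbbbbbbbbbbbbbbbbbbbbbbbb.yyyyyyyy
bbbbbbbbbbbbbbbbbbbbbbbbbbbbbbb.yyyyyyyy
bbbbbbbbbbbbbbbbbbbbbbbbbbbbbbb.yyyyyyyy
bbbbbbbbbbbbbbbbbbbbbbbbbbbbbbb..yyyyyyy
bbbbbbbbbbbbbbbbbbbbbbb.................
bbbbbbbbbbb........kkk..................
bb.................kk...................
..................yyyyyyyyy....y........
..........yyyyyyyyyyyyyyyyyy.RRRy.......
.......yyyyyyyyyyyyyyyyyyyyyyyyRy.......
.....yyyyyyyyyyyyyyyyyyyyyyyyyyyy.......
....yyyyyyyyyyyyyyyyyyyyyyyyyyyyy.......
....yyyyyyyyyyyyyyyyyyyyyyyyyyyyy.......
....yyyyyyyyyyyyyyyyyyyyyyyyyyyyy.......
....yyyyyyyyyyyyyyyyyyyyyyyyyyyyy.......
....yyyyyyyyyyyyyyyyyyyyyyyyyyyyy.......
....yyyyyyyyyyyyyyyyyyyyyyyyyyyyy.......
6
bbbbbbbbbbbbbbbbbbbbbbb.yyyyyyyyyyyyyy..
bbbbbbbbbbbbbbbbbbbbbbb.yyyyyyyyyyyyyyy.
bbbbbbbbbbbbbbbbbbbbbbb.yyyyyyyyyyyyyyyk
bbbbbbbbbbbbbbbbbbbbbbb.yyyyyyyyyyyyyyyk
bbbbbbbbbbbbbbbbbbbbbbb..yyyyyyyyyyyyyyk
bbbbbbbbbbbbbbbbbkk..............yyyyyyk
bbbbb............kk................yyyyk
.................kk.................yyyk
............yyyyyyyyyyyyy..............k
........yyyyyyyyyyyyyyyyyyy...........k.
....yyyyyyyyyyyyyyyyyyyyyyyy.........k..
...yyyyyyyyyyyyyyyyyyyyyyyyyy...........
..yyyyyyyyyyyyyyyyyyyyyyyyyyyy..........
..yyyyyyyyyyyyyyyyyyyyyyyyyyyy..........
..yyyyyyyyyyyyyyyyyyyyyyyyyyyy..........
..yyyyyyyyyyyyyyyyyyyyyyyyyyyy..........
..yyyyyyyyyyyyyyyyyyyyyyyyyyyy..........
..yyyyyyyyyyyyyyyyyyyyyyyyyyyy..........
```

Request:
servo_tool:
  rows: [1,0,0.0018,0.0006,0,1,0,0,0,0,1,0,0,0,0,1,0,0,0,0,1,0,0,0,0]

```text
time: 16.7
position: [0.4798, -0.0323, 0.2]
tool_rot: [0.103, 0.995, -0.0, 0.0]
ft_force: [0.9, 0.1, 5.6]
grip_width: 0.014
grip_force: 17.6
```

Request:
servo_tool:
  rows: [1,0,0,0,0,1,0,0,0,0,1,0,0,0,0,1,0,0,0,0,1,0,0,0,0]

```text
time: 17.12
position: [0.4798, -0.0323, 0.2]
tool_rot: [0.103, 0.995, -0.0, 0.0]
ft_force: [0.3, 0.3, 5.0]
grip_width: 0.0138
grip_force: 17.6
```

Request:
servo_tool:
  rows: [1,0,0,0,0,1,0,0,0,0,1,0,0,0,0,1,0,0,0,0,1,0,0,0,0]

```text
time: 17.53
position: [0.4798, -0.0323, 0.2]
tool_rot: [0.103, 0.995, -0.0, 0.0]
ft_force: [0.4, -1.0, 5.9]
grip_width: 0.0139
grip_force: 17.6
```

Request:
servo_tool:
  rows: [1,0,0,0,0,1,0,0,0,0,1,0,0,0,0,1,0,0,0,0,1,0,0,0,0]

```text
time: 17.95
position: [0.4798, -0.0323, 0.2]
tool_rot: [0.103, 0.995, -0.0, 0.0]
ft_force: [0.2, -0.7, 6.2]
grip_width: 0.0141
grip_force: 17.6
```

Request:
servo_tool:
  rows: [1,0,0,0,0,1,0,0,0,0,1,0,0,0,0,1,0,0,0,0,1,0,0,0,0]

```text
time: 18.37
position: [0.4798, -0.0323, 0.2]
tool_rot: [0.103, 0.995, -0.0, 0.0]
ft_force: [0.4, 0.2, 5.5]
grip_width: 0.0137
grip_force: 17.6
```

```bash
sed -i 's/^s=robot.*/&;save(s,"s%s.png"%n)/; s/190:270,330:375\],(248,440)/195:263,325:375],(324,440)/;s/200:280,260:360\],(550,440)/215:270,270:325],(440,440)/' look.py; python3 look.py 7
```

```text
18.3667 [ 0.47978531 -0.03232871  0.20002607] 0.013713114534870624 [0.40539193 0.19351401 5.49761617]
gauge_handle 0.72 [ 0.4797 -0.0309  0.2087] tool: [ 0.0004  0.0014 -0.0087] px [323.  308.7]
gauge_notch 0.65 [ 0.4635 -0.0923  0.0665] tool: [ 0.0038 -0.062   0.1335] px [234.3 220.4]
pointer_tip 0.76 [ 0.4703 -0.0474  0.0884] tool: [ 0.0063 -0.0167  0.1116] px [294.5 224.2]
```

View pics/c7.png

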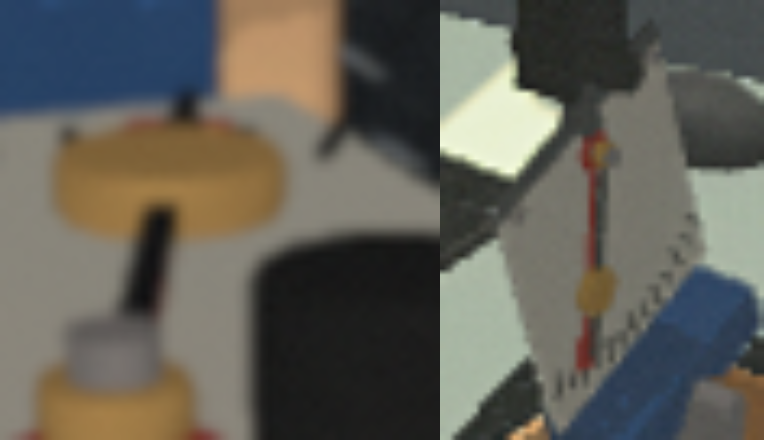

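The last picture shows the red tab's top edge spanning crop 130–235, which is its full width. The pointer tip is at 184, so it stands on the middle of the mark. The gauge is seated with about 8 N of push and still gripped, so I'm handing in.

```bash
python3 -c "
from rig import robot
print(robot.hand_in())"
```

```text
the job is handed in; nothing more can be done
None
```

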